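# Third hand for a spice rack: clear the chips, press the shelf home and hold it

## Task

The upper shelf of this half-built spice rack needs its screws: sweep the loose wood chips off the rack's back board with the scraper block (not with the fingers) and stand the block back on the worktop clear of the rack. Then stand the loose shelf board on edge on the back board, slide its end fully home into the empty groove of the side board and keep pushing it square against the bottom of the groove with a steady force of about 12 N (between 6 and 18, never ramming it beyond 40). Finish while still holding and pushing the shelf, so that I can drive the screws, and leave everything else on the worktop where it is.

Things in the scene. Friction and masses are not known exactly. Their poses are not given: they have to be found in the camera images.
- rack: half-built spice rack on its back (white back board, pale wood sides), fixed. Origin: on the worktop under the centre of the back board, which is 186 (x) by 230 (y) mm, upper face 17 mm above the worktop. Side board at its far end (+x). A shelf already fitted fills y = 99 to 115 mm, its top 67 mm up. Open at the near end (-x) and the edge y = -115 mm: chips are swept off there
- side_board: upright side board at the rack's far end, the rigid stop that the shelf is pushed against: 18 mm thick, 230 mm long (y), top 75 mm above the worktop. Origin: mid-length of its inner face (rack x = +93 mm), 2 mm above the worktop; axes as the rack's
- housing (a point): the empty groove in the side board: point at the bottom of the groove, mid-width, level with the back board's upper face (rack x = 100, y = -24, z = 17 mm); x points into the groove. The groove is upright, open at the top, 19 mm wide, 7 mm deep, its mouth eased by 3 mm at 45 degrees on both sides
- shelf: loose shelf board, pale wood, 200 (x, long) by 16 (y, thick) by 50 (z, high) mm, about 0.12 kg, standing on its long edge on the worktop; origin at the centre of its underside. The ends are alike, either may go into the groove. Fully home, its origin is 100 mm from the housing point along the rack's -x and its near end juts 7 mm past the back board
- scraper: scraper block, brown wood on a black rubber lip, about 0.16 kg, standing on its lip; origin at the centre of its underside. 120 mm long (x), 62 mm high. Grip: the upper part, 26 mm thick (y), 104 mm long, 26 to 62 mm up; the foot below is 32 mm thick, the lip 24 mm thick. Sweep it sideways (along its y), lip on the board or up to 2 mm above it
- chip_0: a loose brown wood chip on the back board, 17 x 10 x 7 mm, origin at the centre of its underside; off the board once this point is past the board's edge
- chip_1: another loose wood chip, same size
- chip_2: another loose wood chip, same size
- mug_a: bystander: white mug, 94 mm high; leave it where it is
- glass_a: bystander: drinking glass, 86 mm high; leave it where it is
- tape_roll: bystander: roll of masking tape lying flat, 104 mm across, 25 mm high; leave it where it is
- screwdriver: bystander: screwdriver lying on the worktop; leave it where it is
- second_side_board: bystander: the rack's other side board, pale wood, 230 x 73 x 18 mm, lying flat with its grooves up; leave it where it is

How it is judged (in metres and radians):
On the way, in this order (a step that is already met when the one before it is completed fails the run):
1. all three chips are off the back board while the scraper block is in the hand ((y of chip_0 in the frame of rack below -0.115 m or y of chip_0 in the frame of rack above 0.115 m or x of chip_0 in the frame of rack below -0.093 m or x of chip_0 in the frame of rack above 0.111 m) and (y of chip_1 in the frame of rack below -0.115 m or y of chip_1 in the frame of rack above 0.115 m or x of chip_1 in the frame of rack below -0.093 m or x of chip_1 in the frame of rack above 0.111 m) and (y of chip_2 in the frame of rack below -0.115 m or y of chip_2 in the frame of rack above 0.115 m or x of chip_2 in the frame of rack below -0.093 m or x of chip_2 in the frame of rack above 0.111 m) and contact force between the fingers and scraper above 1 N), for 0.1 s.
2. the scraper block stands on the worktop, clear of the rack and let go (height (world z) of scraper below 0.006 m and angle between scraper's own z axis and vertical below 0.15 rad and contact force between scraper and rack below 0.05 N and contact force between the fingers and scraper below 0.05 N), for 0.2 s.
3. the shelf's end is fully home in the groove (x of shelf in the frame of housing between -0.1025 and -0.097 m and y of shelf in the frame of housing between -0.003 and 0.003 m and z of shelf in the frame of housing between -0.003 and 0.004 m and angle between the x axis of shelf and the x axis of rack, either way round below 0.035 rad and angle between shelf's own z axis and vertical below 0.05 rad), for 0.1 s.
At the end, for the whole second after the job is handed in: Through the last second the fingers hold the shelf, its end home in the groove (2.5 mm lengthways, 3 mm sideways and in height, square to 2 and upright to 3 degrees), pushing on the side board with 6 to 18 N; all chips off the back board; scraper block standing on the worktop, let go, off the rack (all of step 2 and all of step 3 and (y of chip_0 in the frame of rack below -0.115 m or y of chip_0 in the frame of rack above 0.115 m or x of chip_0 in the frame of rack below -0.093 m or x of chip_0 in the frame of rack above 0.111 m) and (y of chip_1 in the frame of rack below -0.115 m or y of chip_1 in the frame of rack above 0.115 m or x of chip_1 in the frame of rack below -0.093 m or x of chip_1 in the frame of rack above 0.111 m) and (y of chip_2 in the frame of rack below -0.115 m or y of chip_2 in the frame of rack above 0.115 m or x of chip_2 in the frame of rack below -0.093 m or x of chip_2 in the frame of rack above 0.111 m) and contact force between shelf and side_board between 6 and 18 N and contact force between the fingers and shelf above 2 N); the arm keeps its last pose, push and grip.
It fails at once if the shelf is rammed against the side board with more than 40 N (contact force between shelf and side_board above 40 N).
It fails at once if a chip still on the back board is pushed with the fingers or the arm instead of the scraper block ((not (y of chip_0 in the frame of rack below -0.115 m or y of chip_0 in the frame of rack above 0.115 m or x of chip_0 in the frame of rack below -0.093 m or x of chip_0 in the frame of rack above 0.111 m) and contact force between any of the fingers, the arm and chip_0 above 1 N) or (not (y of chip_1 in the frame of rack below -0.115 m or y of chip_1 in the frame of rack above 0.115 m or x of chip_1 in the frame of rack below -0.093 m or x of chip_1 in the frame of rack above 0.111 m) and contact force between any of the fingers, the arm and chip_1 above 1 N) or (not (y of chip_2 in the frame of rack below -0.115 m or y of chip_2 in the frame of rack above 0.115 m or x of chip_2 in the frame of rack below -0.093 m or x of chip_2 in the frame of rack above 0.111 m) and contact force between any of the fingers, the arm and chip_2 above 1 N)).
It fails at once if another thing on the worktop is displaced by more than 3 cm (distance of any of mug_a, glass_a, tape_roll, screwdriver, second_side_board from where it was at the start of the episode above 0.03 m).
It also fails if it takes over 72 s, if anything falls off the work surface, if the arm or the gripper's body presses on something with over 40 N, if the wrist force passes 120 N, or if a joint passes its speed limit or range.

## Robot

A 6-joint arm with a two-finger parallel gripper is mounted at the origin on a cart in front of the work surface, level with it; the furniture and walls round the work are solid. World frame = base frame: x ahead of the robot, y to its left, z up, the work surface at z = 0. Lengths are in m, angles in degrees, forces in N, time in s.
With the tool pointing down it reaches from about 0.3 to 0.75 m from the base axis. Payload 8.5 kg.
Tool frame: the origin (TCP) lies midway between the tips of the shut fingers; the grasp point (between the pads) lies 19 mm behind it; z points along the fingers, y is the line along which they close (so a half turn about z gives the same grasp; the last joint's range is limited). The gripper opens to 85 mm and grips with 20 to 120 N. Pads are 22 mm wide; open, the fingers measure 114 mm over their backs; the gripper's body (76 mm by 85 mm) begins 54 mm behind the grasp point. The pads swing forward as they close: fully open they stand 13 mm farther back than shut.
Start: joints at [57.794, 21.807, 74.336, -0, 83.858, -12.336], TCP at [0.187, 0.517, 0.231] pointing down, gripper open.
Joint ranges: [-178.18, 178.18], [-50.72, 133.34], [12.68, 142.11], [-81.47, 261.47], [9.98, 163.14], [-165.26, 165.26]. Speed limits (degrees/s): [136.94, 136.94, 180, 180, 180, 180].

## Interface

Orientations are given as a 3x3 rotation matrix whose columns are the frame's x, y, z axes.
In Python, from rig import env, get_image, close_job gives the robot as it stands.
- The arm moves only by the tool step_arm, never from a script. Its argument "targets" is a list of rows, each a list of 2 entries, a list of its own where there are three numbers: the shift along the tool's x, y, z as a fraction of full scale, then the turn, a rotation vector about the tool's x, y, z as a fraction of full scale. In form: [[[x, y, z], [wx, wy, wz]], ...]. A call has 1 to 10 rows; each row is the pose to reach, as a shift and turn from the pose commanded when the call began, along the tool's axes at that moment; what a row does not reach only later rows make up. Full scale, the value 1, is 0.3 m for a shift and 45 degrees for a turn. A row lasts 1/12 s, in which the tool goes at most 41.7 mm and 7.16 degrees, less where a joint would pass 70% of its speed; a pose out of reach is approached as far as the arm can. A call with a number of a shift or a turn outside -1 to 1 is refused whole. A call with a gripper value outside its range is refused whole. "jaw" is the finger opening in mm, from 0 to 85.4, set as the call begins (left out, the last holds). The fingers move at their own pace and stop on an object; "grip_force" is the grip in N (left out, the last holds). Time passes only in rows, so rows that repeat a pose let the fingers close. It gives the time, the measured TCP pose, the force, the opening and the grip force at its end, in the units of the state.
- env.observe(): the state, without advancing time (a new reading comes with each control period).
- get_image(name): name is "scene" or "top" or "wrist"; returns a dict with "img" (400x640x3 uint8, red, green, blue), "z_map" (400x640 float32, m along the optical axis (not along the pixel's ray), 0 where there is no reading), "intrinsics" (3x3 intrinsics, pixels), "D" ([k1, k2, p1, p2, k3] as OpenCV has them; the pictures are not rectified), "rvec" (rotation vector, rad) and "tvec" (3), from world to camera coordinates, as OpenCV has them. Camera axes: x right, y down, z forward; pixel columns grow to the right and rows downward; lengths in m; the calibration is good to about 2 mm. A picture is of the moment at which its call begins.
- close_job(): hands the job in; it is judged then, once.
The state is a dict: "time_s": time; "q": joint angles; "qvel": joint speeds; "joint_efforts": joint torques, N m; "position": TCP position; "tool_rot": TCP orientation; "ft_force": force on the tool from outside, world axes, zero at the start; "wrist_torque": the same for the moment, N m; "grip_width": finger opening in m; "gripper_force": force on a finger pad.
Only numpy, scipy, OpenCV 4.12 (cv2) and the standard library are available. Lean on these libraries where they do the work, as an engineer would, in place of code of your own. Each camera call takes 0.05 s, during which the arm holds its last target. There are 200 camera calls.

## Working session

There is one attempt and no reset: what is moved stays moved. The work goes in short steps, Python scripts to look and compute and a tool call to move; the robot and the scene stay as the last step left them, time stands still between calls to the robot, and variables do not carry over. Pictures are saved under pics/ and viewed, at most 10 in all, crops included, and the job is handed in when it is done.

Besides the shell and the picture viewer there is one more tool, called by a JSON object that holds its "api" and its "payload", one argument or row to a line. step_arm: Moves the arm, as the interface text tells. Its arguments: {"type":"object","properties":{"targets":{"type":"array","items":{"type":"array"}},"jaw":{"type":"number"},"grip_force":{"type":"number"}},"required":["targets"]}

```bash
mkdir -p pics; cat > h.py <<'E'
import numpy as np, cv2
from rig import env, get_image, close_job
def cam(name):
    d=get_image(name); d={k:np.array(v) for k,v in d.items()}
    return d
def cloud(d):
    z=d['z_map'].astype(float); h,w=z.shape
    v,u=np.mgrid[0:h,0:w]
    p=cv2.undistortPoints(np.stack([u,v],-1).reshape(-1,1,2).astype(np.float64),d['intrinsics'].astype(float),d['D'].astype(float)).reshape(h,w,2)
    P=np.dstack([p[...,0]*z,p[...,1]*z,z])
    R=cv2.Rodrigues(d['rvec'].astype(float))[0]
    W=(P-d['tvec'].reshape(3))@R
    W[z<=0]=np.nan
    return W
E
python3 - <<'E'
from h import *
for n in ['top','scene']:
    d=cam(n); cv2.imwrite(f'pics/{n}0.png',cv2.cvtColor(d['img'],cv2.COLOR_RGB2BGR)); np.savez(f'{n}0.npz',**d)
    R=cv2.Rodrigues(d['rvec'])[0]; print(n,-R.T@d['tvec'].reshape(3))
s=env.observe(); print(s)
E
```

```text
top [0.3606232  0.09019112 1.71282935]
scene [-0.33862934 -0.50038037  1.23798197]
{'time_s': 0.1, 'q': array([ 5.77937458e+01,  2.18382720e+01,  7.43791941e+01,  2.17841679e-03,
        8.38580468e+01, -1.23360859e+01]), 'qvel': array([ 0.01001249, -0.07869917, -0.24669421,  0.06774679, -0.06058182,
       -0.01181241]), 'joint_efforts': array([ 3.78558703e-03, -4.49214792e+01, -2.31654364e+01, -2.07445419e-04,
        3.63901963e-03,  3.30386035e-05]), 'position': array([0.18679468, 0.51703464, 0.23076998]), 'tool_rot': array([[-9.40463714e-01,  3.39893313e-01, -7.34411074e-04],
       [ 3.39893957e-01,  9.40463130e-01, -1.09501491e-03],
       [ 3.18498293e-04, -1.27944367e-03, -9.99999131e-01]]), 'ft_force': array([0.35091619, 0.80997373, 0.11209695]), 'wrist_torque': array([ 0.02957565, -0.00554824, -0.10089754]), 'gripper_force': 0.0, 'grip_width': 0.08534673386756599}
```

View pics/top0.png

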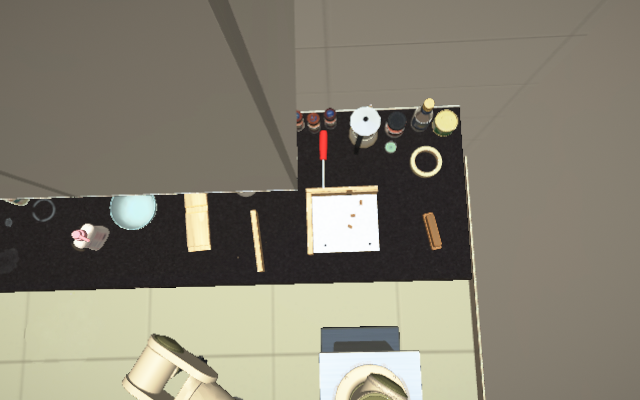

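View pics/scene0.png

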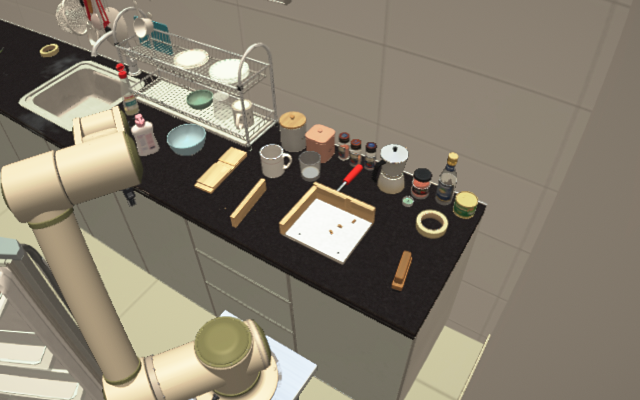

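The top picture shows the rack centred at about (345,220), with its side board on the far (upper) edge and the fitted shelf on the left. The chips are near (361,203), (353,215) and (350,226). The loose shelf is at (257,240), the scraper at (432,231), and the second side board at (197,222). The scene view agrees. Next I'll measure using depth.

```bash
python3 - <<'E'
from h import *
d=dict(np.load('top0.npz')); W=cloud(d); img=d['img']
print(d['intrinsics'])
def rect(name,u0,u1,v0,v1,zlo,zhi):
    S=W[v0:v1,u0:u1].reshape(-1,3); m=(S[:,2]>zlo)&(S[:,2]<zhi)
    P=S[m]; r=cv2.minAreaRect((P[:,:2]*1000).astype(np.float32)); print(name,len(P),'z',np.median(P[:,2]).round(4),np.round(r[0],1),np.round(r[1],1),round(r[2],2), 'mean',(P[:,:2].mean(0)*1000).round(1))
rect('shelf',240,272,200,280,.03,.07)
rect('scraper',418,448,205,256,.03,.08)
rect('rackall',300,385,180,260,.008,.09)
rect('board',300,385,180,260,.008,.03)
rect('side',300,385,180,260,.07,.09)
rect('fitted',300,385,193,260,.05,.07)
rect('2ndside',180,215,185,258,.008,.05)
rect('tape',405,445,140,182,.01,.05)
S=W[180:260,300:385]
# chips by colour
hsv=cv2.cvtColor(img,cv2.COLOR_RGB2HSV)
m=np.zeros(img.shape[:2],np.uint8); m[195:250,316:377]=((hsv[195:250,316:377,1]>70)).astype(np.uint8)
n,l,st,c=cv2.connectedComponentsWithStats(m)
for i in range(1,n):
    if st[i,4]>2: print('c',c[i].round(1),st[i,4],(np.nanmean(W[l==i],0)*1000).round(1))
c=cv2.resize(img[170:270,290:450],None,fx=5,fy=5,interpolation=cv2.INTER_CUBIC)
cv2.imwrite('pics/topcrop.png',cv2.cvtColor(c,cv2.COLOR_RGB2BGR))
E
```

```text
[[518.2248082    0.         315.11833142]
 [  0.         518.2248082  200.19317848]
 [  0.           0.           1.        ]]
shelf 353 z 0.0491 [509.  347.9] [198.8  17.5] 6.52 mean [508.  346.9]
scraper 346 z 0.0597 [ 524.6 -217.2] [116.6  30.8] 10.8 mean [ 523.5 -216.6]
rackall 4617 z 0.0182 [575.7  68.7] [280.3 263.2] 88.77 mean [571.8  69. ]
board 3746 z 0.017 [575.7  68.7] [280.3 263.2] 88.77 mean [560.8  60.2]
side 422 z 0.0745 [565.6  68.2] [211.3 228. ] 0.53 mean [644.   85.9]
fitted 288 z 0.0652 [556.6 101.6] [162.3 196.9] 89.0 mean [569.8 162.5]
2ndside 1219 z 0.0174 [569.1 553.1] [113.9 210.7] 87.95 mean [579.8 553. ]
tape 404 z 0.0235 [ 770.6 -209.8] [114.  147.1] 78.54 mean [ 757.7 -214. ]
c [322.5 195. ] 14 [653.  131.1  36.6]
c [360.5 201.5] 8 [629.4   7.1  24.5]
c [352.6 215.1] 9 [585.   34.8  24.8]
c [349.6 225.9] 9 [550.   45.8  23.1]
```

View pics/topcrop.png

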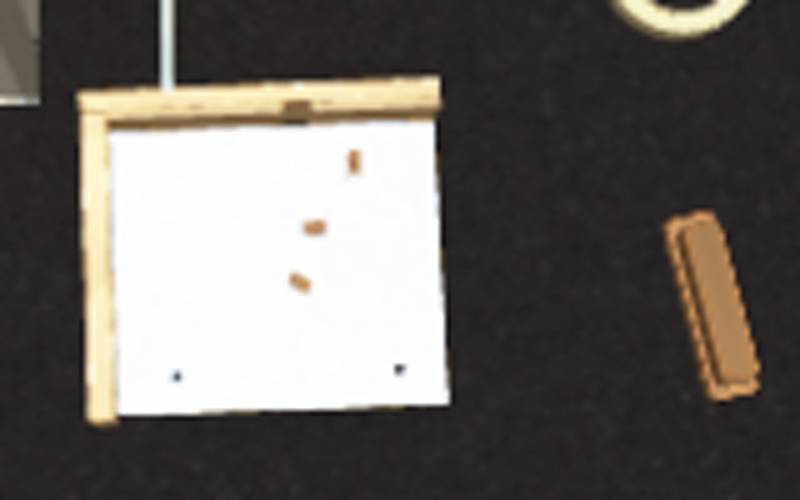

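```bash
cat >> h.py <<'E'
def ray(d,uv,z):
    p=cv2.undistortPoints(np.array(uv,float).reshape(-1,1,2),d['intrinsics'].astype(float),d['D'].astype(float)).reshape(-1,2)
    R=cv2.Rodrigues(d['rvec'].astype(float))[0]; C=-R.T@d['tvec'].reshape(3)
    D=np.c_[p,np.ones(len(p))]@R
    return C+D*((z-C[2])/D[:,2])[:,None]
def ortho(d,x0,x1,y0,y1,z,s=0.001):
    # rows: x decreasing, cols: y decreasing
    xs=np.arange(x1,x0,-s); ys=np.arange(y1,y0,-s)
    Y,X=np.meshgrid(ys,xs); P=np.stack([X,Y,np.full_like(X,z)],-1).reshape(-1,3)
    uv=cv2.projectPoints(P,d['rvec'].astype(float),d['tvec'].astype(float),d['intrinsics'].astype(float),d['D'].astype(float))[0].reshape(*X.shape,2).astype(np.float32)
    return cv2.remap(d['img'],uv[...,0],uv[...,1],cv2.INTER_CUBIC),X,Y
E
python3 - <<'E'
from h import *
for n in ['top','scene']:
    d=dict(np.load(n+'0.npz'))
    o,X,Y=ortho(d,.44,.70,-.08,.22,.017)
    g=o.min(2); m=((g>150)).astype(np.uint8)
    k,l,st,c=cv2.connectedComponentsWithStats(m); i=1+np.argmax(st[1:,4]); m=(l==i).astype(np.uint8)
    c=max(cv2.findContours(m,cv2.RETR_EXTERNAL,cv2.CHAIN_APPROX_NONE)[0],key=cv2.contourArea)
    r=cv2.minAreaRect(c); print(n,r, st[i])
    # per-side lines: edges along rows/cols middle
    rows=[h for h in range(60,220,10)]
    pts=c[:,0]; y=.22-pts[:,0]*.001; x=.70-pts[:,1]*.001
    cx,cy=x.mean(),y.mean()
    for nm,sel in [('right',(y<cy-.07)&(abs(x-cx)<.06)),('left',(y>cy+.07)&(abs(x-cx)<.06)),('near',(x<cx-.06)&(abs(y-cy)<.07)),('far',(x>cx+.06)&(abs(y-cy)<.07))]:
        px,py=x[sel],y[sel]
        if nm in('right','left'): f=np.polyfit(px-.56,py,1); print(nm,'y@x.56',f[1].round(4),'slope deg',np.degrees(np.arctan(-f[0])).round(2))
        else: f=np.polyfit(py-.06,px,1); print(nm,'x@y.06',f[1].round(4),'deg',np.degrees(np.arctan(f[0])).round(2))
    cv2.imwrite(f'pics/o_{n}.png',cv2.cvtColor(o,cv2.COLOR_RGB2BGR))
a=cv2.resize(np.hstack([cv2.imread('pics/o_top.png'),cv2.imread('pics/o_scene.png')]),None,fx=1.33,fy=1.33);cv2.imwrite('pics/o.png',a)
E
```

```text
top ((150.85122680664062, 118.32381439208984), (236.4160614013672, 235.53260803222656), 0.5562521815299988) [   33     0   238   236 47209]
right y@x.56 -0.0527 slope deg -15.0
left y@x.56 0.19 slope deg 11.99
near x@y.06 0.4676 deg -0.32
far x@y.06 0.6808 deg 5.09
scene ((158.27967834472656, 140.45814514160156), (190.3824462890625, 218.52182006835938), 89.61802673339844) [   49    45   220   191 40780]
right y@x.56 -0.0469 slope deg -0.14
left y@x.56 0.1702 slope deg -0.41
near x@y.06 0.4657 deg -0.11
far x@y.06 0.6537 deg -0.09
```

View pics/o.png

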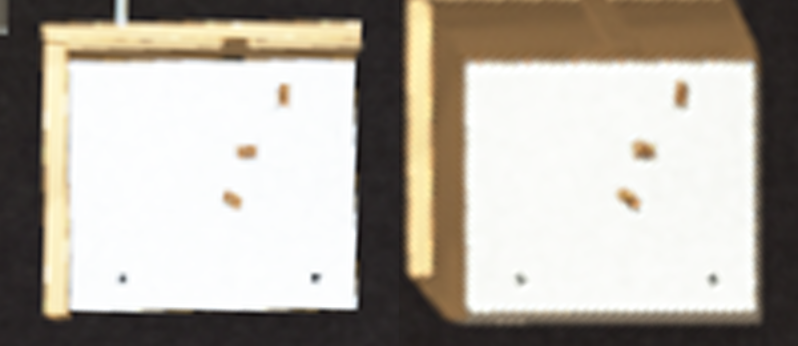

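The orthophotos agree between the two views. The rack centre is about (0.560, 0.069) with yaw about +0.25°, the chips are at (0.629, 0.007), (0.586, 0.034) and (0.550, 0.046), and the groove is at y≈0.045. I'll swing over the rack first and take a wrist look on the way.

```bash
cat > mv.py <<'E'
import sys
from h import *
from scipy.spatial.transform import Rotation as Ro
def mv(x,y,z,yaw):
    s=env.observe(); R=s['tool_rot']; p=s['position']
    a=np.radians(yaw); Y=np.array([np.cos(a),np.sin(a),0]); Z=np.array([0,0,-1.]); T=np.c_[np.cross(Y,Z),Y,Z]
    print('t',round(s['time_s'],2),'p',p.round(4),'yaw',np.degrees(np.arctan2(R[1,1],R[0,1])).round(2),'w',s['grip_width'].round(4),'F',s['ft_force'].round(1),'gf',round(s['gripper_force'],1))
    print('shift',(R.T@(np.array([x,y,z])-p)/.3).round(4).tolist(),'turn',(Ro.from_matrix(R.T@T).as_rotvec(degrees=True)/45).round(4).tolist())
if __name__=='__main__': mv(*map(float,sys.argv[1:5]))
E
python3 mv.py .45 .3 .231 90
```

```text
Traceback (most recent call last):
  File "mv.py", line 9, in <module>
    if __name__=='__main__': mv(*map(float,sys.argv[1:5]))
                             ~~^^^^^^^^^^^^^^^^^^^^^^^^^^^
  File "mv.py", line 7, in mv
    print('t',round(s['time_s'],2),'p',p.round(4),'yaw',np.degrees(np.arctan2(R[1,1],R[0,1])).round(2),'w',s['grip_width'].round(4),'F',s['ft_force'].round(1),'gf',round(s['gripper_force'],1))
                                                                                                           ^^^^^^^^^^^^^^^^^^^^^
AttributeError: 'float' object has no attribute 'round'
```

```bash
sed -i "s/s\['grip_width'\].round(4)/round(float(s['grip_width']),4)/" mv.py; python3 mv.py .45 .3 .231 90
```

```text
t 0.1 p [0.1868 0.517  0.2308] yaw 70.13 w 0.0853 F [0.4 0.8 0.1] gf 0.0
shift [-1.071, -0.3822, -0.0006] turn [-0.0015, -0.0007, -0.4416]
```

{"api": "step_arm", "payload": {
  "targets": [
    [[-1.0,-0.38,0],[-0.0015,-0.0007,-0.4416]],
    [[-1.0,-0.38,0],[-0.0015,-0.0007,-0.4416]],
    [[-1.0,-0.38,0],[-0.0015,-0.0007,-0.4416]],
    [[-1.0,-0.38,0],[-0.0015,-0.0007,-0.4416]],
    [[-1.0,-0.38,0],[-0.0015,-0.0007,-0.4416]],
    [[-1.0,-0.38,0],[-0.0015,-0.0007,-0.4416]],
    [[-1.0,-0.38,0],[-0.0015,-0.0007,-0.4416]],
    [[-1.0,-0.38,0],[-0.0015,-0.0007,-0.4416]],
    [[-1.0,-0.38,0],[-0.0015,-0.0007,-0.4416]],
    [[-1.0,-0.38,0],[-0.0015,-0.0007,-0.4416]]
  ]
}}

```text
time_s: 0.93
position: [0.4316, 0.3066, 0.2307]
tool_rot: [[-1.0, 0.004, -0.0], [0.004, 1.0, 0.001], [0.0, 0.001, -1.0]]
ft_force: [0.1, 0.8, -0.4]
grip_width: 0.0854
gripper_force: 0.0
```

{"api": "step_arm", "payload": {
  "targets": [
    [[-0.2,-0.85,-0.13],[0,0,0]],
    [[-0.2,-0.85,-0.13],[0,0,0]],
    [[-0.2,-0.85,-0.13],[0,0,0]],
    [[-0.2,-0.85,-0.13],[0,0,0]],
    [[-0.2,-0.85,-0.13],[0,0,0]],
    [[-0.2,-0.85,-0.13],[0,0,0]],
    [[-0.2,-0.85,-0.13],[0,0,0]],
    [[-0.2,-0.85,-0.13],[0,0,0]],
    [[-0.2,-0.85,-0.13],[0,0,0]],
    [[-0.2,-0.85,-0.13],[0,0,0]]
  ]
}}

```text
time_s: 1.77
position: [0.4897, 0.0546, 0.2699]
tool_rot: [[-1.0, -0.002, -0.0], [-0.002, 1.0, 0.002], [0.0, 0.002, -1.0]]
ft_force: [0.0, 0.3, 0.3]
grip_width: 0.0853
gripper_force: 0.0
```

```bash
python3 - <<'E'
from h import *
d=cam('wrist'); np.savez('w1.npz',**d)
R=cv2.Rodrigues(d['rvec'])[0]; print(-R.T@d['tvec'].reshape(3),R[2],d['intrinsics'][0,0])
cv2.imwrite('pics/w1.png',cv2.cvtColor(d['img'],cv2.COLOR_RGB2BGR))
E
python3 mv.py .524 -.217 .15 100.8
```

```text
[0.41901048 0.05464692 0.41322954] [ 0.28081767  0.00254993 -0.95975775] 334.84370758452894
t 1.82 p [0.4897 0.0547 0.2699] yaw 90.13 w 0.0851 F [-0.7 -0.   0.2] gf 0.0
shift [-0.1121, -0.9066, 0.3983] turn [0.0018, 0.0003, -0.2371]
```

View pics/w1.png

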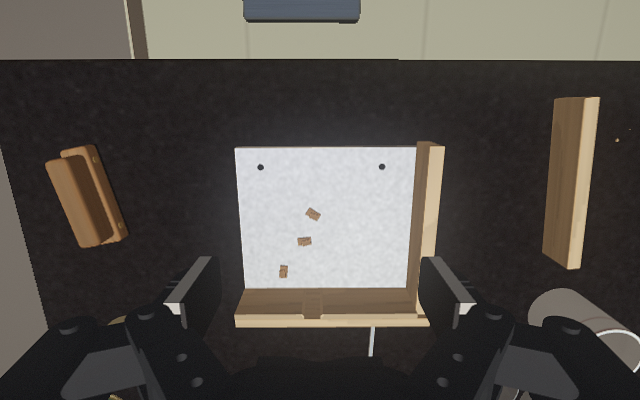

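The wrist view shows the board's corners at (236,148), (416,147), (408,289) and (245,289), and the groove around u=304–321 on the far edge. The chips are at (313,214), (304,241) and (283,271). The scraper is on the left and the loose shelf on the right.

```bash
python3 - <<'E'
from h import *
d=dict(np.load('w1.npz')); W=cloud(d)
print('corners',(ray(d,[(236,148),(416,147),(408,289),(245,289)],.017)*1000).round(1).tolist())
print('chips',(ray(d,[(313,214),(304,241),(283,271)],.02)*1000).round(1).tolist())
o,X,Y=ortho(d,.44,.70,-.08,.22,.017); hsv=cv2.cvtColor(o,cv2.COLOR_RGB2HSV)
m=((o.min(2)>110)&(hsv[...,1]<45)).astype(np.uint8); m=cv2.morphologyEx(m,cv2.MORPH_CLOSE,np.ones((5,5)))
k,l,st,c=cv2.connectedComponentsWithStats(m); i=1+np.argmax(st[1:,4]); print(st[i])
c=max(cv2.findContours((l==i).astype(np.uint8),cv2.RETR_EXTERNAL,cv2.CHAIN_APPROX_NONE)[0],key=cv2.contourArea)[:,0]
y=.22-c[:,0]*.001;x=.70-c[:,1]*.001
for nm,sel in [('right',(y<-.03)&(abs(x-.56)<.07)),('left',(y>.15)&(abs(x-.56)<.07)),('near',(x<.49)&(abs(y-.06)<.08)),('far',(x>.63)&(abs(y-.06)<.08))]:
    a,b=(x-.56,y) if nm in('right','left') else (y-.06,x)
    a,b=a[sel],b[sel]; f=np.polyfit(a,b,1); k=abs(b-np.polyval(f,a))<.003; f=np.polyfit(a[k],b[k],1); print(nm,f[1].round(4),np.degrees(np.arctan(f[0])).round(2),k.mean())
def rect(name,u0,u1,v0,v1,zlo,zhi):
    S=W[v0:v1,u0:u1].reshape(-1,3); P=S[(S[:,2]>zlo)&(S[:,2]<zhi)]; r=cv2.minAreaRect((P[:,:2]*1000).astype(np.float32)); print(name,len(P),np.median(P[:,2]).round(4),np.round(r[0],1),np.round(r[1],1),round(r[2],2))
rect('scr top',30,140,130,260,.058,.066)
rect('shelf top',530,610,80,280,.046,.055)
rect('side top',230,430,285,335,.070,.08)
# groove: profile along side board inner face
for z in (.03,.05,.065):
    P=np.c_[np.full(60,.653),np.linspace(.09,.0,60),np.full(60,z)]
S=W.reshape(-1,3); k=(S[:,2]>.03)&(S[:,2]<.068)&(S[:,0]>.64)&(S[:,0]<.67)&(S[:,1]>-.045)&(S[:,1]<.165); S=S[k]
b=np.arange(-.045,.166,.003); j=np.digitize(S[:,1],b)
print([(round(b[q-1]*1000),(np.median(S[j==q,0])*1000).round(1)) for q in range(1,len(b)) if (j==q).sum()>2])
E
```

```text
corners [[470.1, -42.8, 17.0], [468.5, 169.4, 17.0], [657.5, 174.5, 17.0], [657.7, -43.4, 17.0]]
chips [[550.9, 47.8, 20.0], [587.0, 36.3, 20.0], [629.3, 8.5, 20.0]]
[   49    44   217   189 39897]
right -0.0444 0.56 1.0
left 0.1699 0.35 1.0
near 0.4684 -0.5 1.0
far 0.655 -0.08 1.0
scr top 2070 0.0622 [ 527.  -216.1] [102.6  27. ] 11.18
shelf top 2832 0.0507 [510.5 350.6] [199.7  17.9] 6.81
side top 2888 0.0757 [662.9  70.7] [ 20.3 229.3] 0.57
[(-45, np.float64(655.2)), (-42, np.float64(655.2)), (-39, np.float64(655.1)), (-36, np.float64(654.9)), (-33, np.float64(654.9)), (-30, np.float64(654.8)), (-27, np.float64(655.0)), (-24, np.float64(655.1)), (-21, np.float64(654.9)), (-18, np.float64(655.0)), (-15, np.float64(654.9)), (-12, np.float64(654.8)), (-9, np.float64(655.0)), (-6, np.float64(654.7)), (-3, np.float64(654.8)), (0, np.float64(654.7)), (3, np.float64(654.5)), (6, np.float64(654.7)), (9, np.float64(654.8)), (12, np.float64(654.7)), (15, np.float64(654.7)), (18, np.float64(654.6)), (21, np.float64(654.7)), (24, np.float64(654.6)), (27, np.float64(654.5)), (30, np.float64(65
[... 427 characters left out ...]
1)), (84, np.float64(654.0)), (87, np.float64(654.2)), (90, np.float64(654.1)), (93, np.float64(654.1)), (96, np.float64(654.1)), (99, np.float64(653.9)), (102, np.float64(654.1)), (105, np.float64(653.9)), (108, np.float64(654.0)), (111, np.float64(653.9)), (114, np.float64(653.9)), (117, np.float64(653.8)), (120, np.float64(653.9)), (123, np.float64(653.8)), (126, np.float64(653.7)), (129, np.float64(653.9)), (132, np.float64(653.9)), (135, np.float64(653.8)), (138, np.float64(653.7)), (141, np.float64(653.8)), (144, np.float64(653.7)), (147, np.float64(653.7)), (150, np.float64(653.6)), (153, np.float64(653.8)), (156, np.float64(653.7)), (159, np.float64(653.6)), (162, np.float64(653.8))]
```

{"api": "step_arm", "payload": {
  "targets": [
    [[-0.123,-0.903,0.4],[0.002,0,-0.246]],
    [[-0.123,-0.903,0.4],[0.002,0,-0.246]],
    [[-0.123,-0.903,0.4],[0.002,0,-0.246]],
    [[-0.123,-0.903,0.4],[0.002,0,-0.246]],
    [[-0.123,-0.903,0.4],[0.002,0,-0.246]],
    [[-0.123,-0.903,0.4],[0.002,0,-0.246]],
    [[-0.123,-0.903,0.4],[0.002,0,-0.246]],
    [[-0.123,-0.903,0.4],[0.002,0,-0.246]],
    [[-0.123,-0.903,0.4],[0.002,0,-0.246]],
    [[-0.123,-0.903,0.4],[0.002,0,-0.246]]
  ]
}}

```text
time_s: 2.65
position: [0.5275, -0.2163, 0.1497]
tool_rot: [[-0.981, -0.193, 0.0], [-0.193, 0.981, 0.0], [-0.0, 0.0, -1.0]]
ft_force: [-0.3, 0.6, 0.1]
grip_width: 0.0856
gripper_force: 0.0
```

```bash
python3 - <<'E'
from h import *
d=cam('wrist'); W=cloud(d); S=W.reshape(-1,3); S=S[(S[:,2]>.058)&(S[:,2]<.066)&(abs(S[:,0]-.527)<.09)&(abs(S[:,1]+.216)<.035)]
r=cv2.minAreaRect((S[:,:2]*1000).astype(np.float32)); print(len(S),r)
E
python3 mv.py .527 -.216 .031 101.2
```

```text
4562 ((525.7837524414062, -217.6691436767578), (101.7096939086914, 25.625980377197266), 11.248486518859863)
t 2.7 p [ 0.5276 -0.2159  0.1504] yaw 101.18 w 0.0852 F [-0.   0.  -0.2] gf 0.0
shift [0.0026, 0.0001, 0.3979] turn [-0.0007, 0.0015, -0.0005]
```

{"api": "step_arm", "payload": {
  "targets": [
    [[0.004,-0.004,0.2],[0,0,0]],
    [[0.004,-0.004,0.3],[0,0,0]],
    [[0.004,-0.004,0.36],[0,0,0]],
    [[0.004,-0.004,0.395],[0,0,0]],
    [[0.004,-0.004,0.395],[0,0,0]],
    [[0.004,-0.004,0.395],[0,0,0]]
  ]
}}

```text
time_s: 3.2
position: [0.5274, -0.2186, 0.0329]
tool_rot: [[-0.981, -0.193, 0.003], [-0.193, 0.981, -0.002], [-0.002, -0.002, -1.0]]
ft_force: [0.2, -1.0, 0.4]
grip_width: 0.0854
gripper_force: 0.0
```

{"api": "step_arm", "payload": {
  "targets": [
    [[0,0,0],[0,0,0]],
    [[0,0,0],[0,0,0]],
    [[0,0,0],[0,0,0]],
    [[0,0,0],[0,0,0]],
    [[0,0,0],[0,0,0]],
    [[0,0,0],[0,0,0]],
    [[0,0,0],[0,0,0]],
    [[0,0,0],[0,0,0]],
    [[0,0,0],[0,0,0]],
    [[0,0,0],[0,0,0]]
  ],
  "jaw": 0,
  "grip_force": 70
}}

```text
time_s: 4.03
position: [0.5267, -0.2193, 0.032]
tool_rot: [[-0.981, -0.192, 0.002], [-0.192, 0.981, -0.001], [-0.001, -0.001, -1.0]]
ft_force: [-1.1, 0.8, 5.8]
grip_width: 0.0251
gripper_force: 69.1
```

```bash
python3 mv.py .5885 .10 .16 90.5
```

```text
t 4.03 p [ 0.5267 -0.2193  0.032 ] yaw 101.07 w 0.0251 F [-1.1  0.8  5.8] gf 69.1
shift [-0.4072, 1.0046, -0.4275] turn [-0.0014, 0.002, 0.2348]
```

{"api": "step_arm", "payload": {
  "targets": [
    [[0,0,-0.1],[0,0,0]],
    [[0,0,-0.2],[0,0,0]],
    [[0,0,-0.3],[0,0,0]],
    [[-0.05,0.12,-0.36],[0,0,0]],
    [[-0.1,0.24,-0.36],[0,0,0.06]],
    [[-0.15,0.36,-0.36],[0,0,0.12]],
    [[-0.2,0.48,-0.36],[0,0,0.18]],
    [[-0.25,0.6,-0.36],[0,0,0.235]],
    [[-0.3,0.72,-0.36],[0,0,0.235]],
    [[-0.35,0.85,-0.36],[0,0,0.235]]
  ]
}}

```text
time_s: 4.87
position: [0.5803, 0.0527, 0.1389]
tool_rot: [[-1.0, -0.008, 0.0], [-0.008, 1.0, -0.001], [-0.0, -0.001, -1.0]]
ft_force: [0.2, 0.0, -2.1]
grip_width: 0.0253
gripper_force: 69.6
```

```bash
python3 - <<'E'
from mv import *
mv(.5885,.092,.14,90.5); mv(.5885,.092,.0505,90.5)
E
```

```text
t 4.87 p [0.5803 0.0527 0.1389] yaw 90.45 w 0.0253 F [ 0.2  0.  -2.1] gf 69.6
shift [-0.0282, 0.1307, -0.0038] turn [-0.0008, 0.0002, -0.0011]
t 4.87 p [0.5803 0.0527 0.1389] yaw 90.45 w 0.0253 F [ 0.2  0.  -2.1] gf 69.6
shift [-0.0282, 0.1309, 0.2946] turn [-0.0008, 0.0002, -0.0011]
```

{"api": "step_arm", "payload": {
  "targets": [
    [[-0.026,0.127,0],[0,0,0]],
    [[-0.026,0.127,0],[0,0,0]],
    [[-0.026,0.127,0.1],[0,0,0]],
    [[-0.026,0.127,0.2],[0,0,0]],
    [[-0.026,0.127,0.26],[0,0,0]],
    [[-0.026,0.127,0.285],[0,0,0]],
    [[-0.026,0.127,0.295],[0,0,0]],
    [[-0.026,0.127,0.295],[0,0,0]],
    [[-0.026,0.127,0.295],[0,0,0]]
  ]
}}

```text
time_s: 5.62
position: [0.5886, 0.0891, 0.0519]
tool_rot: [[-1.0, -0.008, 0.003], [-0.008, 1.0, -0.001], [-0.003, -0.001, -1.0]]
ft_force: [-0.7, -0.1, -1.5]
grip_width: 0.0253
gripper_force: 69.8
```

```bash
python3 - <<'E'
from mv import *
mv(.5885,-.06,.0495,90.5)
a=cam('scene'); b=cam('wrist')
i=np.vstack([cv2.resize(a['img'][150:270,230:430],(600,360)), cv2.resize(b['img'][100:380,60:600],(600,311))])[:600]
cv2.imwrite('pics/s2.png',cv2.cvtColor(i,cv2.COLOR_RGB2BGR))
E
```

```text
t 5.62 p [0.5886 0.0891 0.0519] yaw 90.49 w 0.0253 F [-0.7 -0.1 -1.5] gf 69.8
shift [0.0047, -0.497, 0.0082] turn [-0.0008, 0.0036, -0.0003]
```

View pics/s2.png

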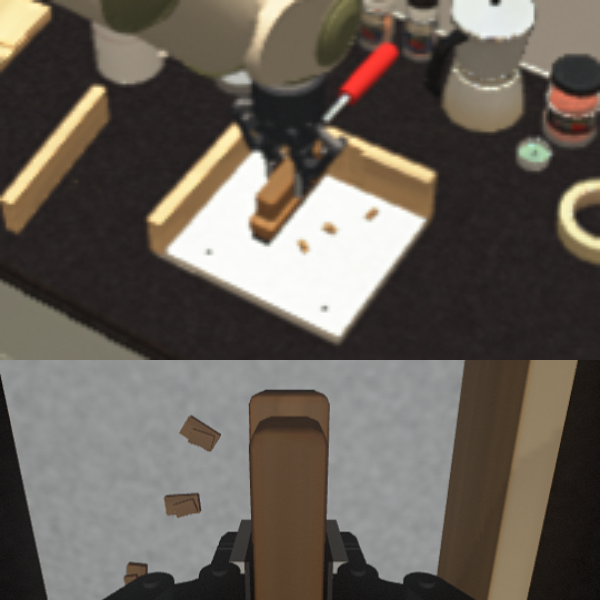

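{"api": "step_arm", "payload": {
  "targets": [
    [[0,0,0.005],[0,0,0]],
    [[0,-0.045,0.006],[0,0,0]],
    [[0,-0.09,0.006],[0,0,0]],
    [[0,-0.135,0.006],[0,0,0]],
    [[0,-0.18,0.006],[0,0,0]],
    [[0,-0.225,0.006],[0,0,0]],
    [[0,-0.27,0.006],[0,0,0]],
    [[0,-0.315,0.006],[0,0,0]],
    [[0,-0.36,0.006],[0,0,0]],
    [[0,-0.405,0.006],[0,0,0]]
  ]
}}

```text
time_s: 6.55
position: [0.589, -0.0337, 0.049]
tool_rot: [[-1.0, -0.008, 0.001], [-0.008, 1.0, -0.0], [-0.001, -0.0, -1.0]]
ft_force: [-0.5, -0.5, -2.0]
grip_width: 0.0251
gripper_force: 69.7
```

{"api": "step_arm", "payload": {
  "targets": [
    [[0,-0.04,0],[0,0,0]],
    [[0,-0.08,0],[0,0,0]],
    [[0,-0.12,0],[0,0,0]],
    [[0,-0.16,0],[0,0,0]],
    [[0,-0.19,0],[0,0,0]],
    [[0,-0.19,0],[0,0,0]],
    [[0,-0.19,0],[0,0,0]]
  ]
}}

```text
time_s: 7.13
position: [0.5895, -0.0895, 0.049]
tool_rot: [[-1.0, -0.008, 0.001], [-0.008, 1.0, -0.0], [-0.001, -0.0, -1.0]]
ft_force: [0.7, 0.5, -1.7]
grip_width: 0.0252
gripper_force: 69.8
```

```bash
python3 - <<'E'
from mv import *
mv(.526,-.2177,.16,101.2)
a=cam('scene'); b=cam('wrist')
i=np.vstack([cv2.resize(a['img'][150:270,230:430],(600,360)), cv2.resize(b['img'][100:380,60:600],(600,311))])[:600]
cv2.imwrite('pics/s3.png',cv2.cvtColor(i,cv2.COLOR_RGB2BGR))
E
```

```text
t 7.13 p [ 0.5895 -0.0895  0.049 ] yaw 90.45 w 0.0252 F [ 0.7  0.5 -1.7] gf 69.8
shift [0.2147, -0.4257, -0.3702] turn [-0.0005, 0.0009, -0.2388]
```

View pics/s3.png

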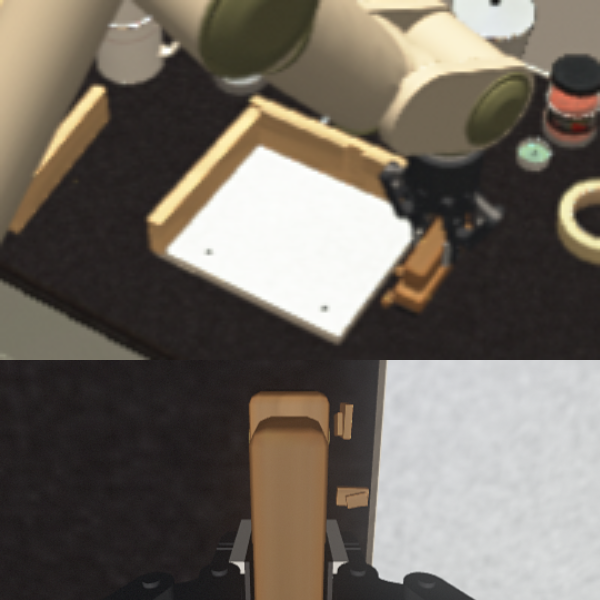

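The board looks clear, and two chips have dropped beside the rack's edge. I'll lift the block, carry it back to its spot, and check for the third chip before letting go.

{"api": "step_arm", "payload": {
  "targets": [
    [[0,0,-0.1],[0,0,0]],
    [[0,-0.05,-0.2],[0,0,0]],
    [[0.07,-0.18,-0.2],[0,0,-0.08]],
    [[0.14,-0.3,-0.2],[0,0,-0.16]],
    [[0.215,-0.426,-0.2],[0,0,-0.2388]],
    [[0.215,-0.426,-0.2],[0,0,-0.2388]],
    [[0.215,-0.426,-0.2],[0,0,-0.2388]],
    [[0.215,-0.426,-0.2],[0,0,-0.2388]]
  ]
}}

```text
time_s: 7.9
position: [0.5262, -0.217, 0.1091]
tool_rot: [[-0.981, -0.194, 0.001], [-0.194, 0.981, -0.0], [-0.001, -0.0, -1.0]]
ft_force: [0.6, 0.6, -2.2]
grip_width: 0.0251
gripper_force: 70.0
```

```bash
python3 - <<'E'
from mv import *
mv(.526,-.2177,.033,101.2)
for n in ('top','scene'):
    d=cam(n)
    for z in (.017,.0):
        o,X,Y=ortho(d,.44,.70,-.13,.22,z); hsv=cv2.cvtColor(o,cv2.COLOR_RGB2HSV)
        reg=(Y<.16)&(X<.645)&(Y>-.045)if z>0 else (Y<-.04)
        m=((hsv[...,1]>60)&(hsv[...,2]>60)&reg).astype(np.uint8)
        k,l,st,c=cv2.connectedComponentsWithStats(m)
        print(n,z,[(round(.70-c[i][1]*.001,4),round(.22-c[i][0]*.001,4),int(st[i,4])) for i in range(1,k) if st[i,4]>25])
E
```

```text
t 7.9 p [ 0.5262 -0.217   0.1091] yaw 101.21 w 0.0251 F [ 0.6  0.6 -2.2] gf 70.0
shift [0.0014, -0.0022, 0.2535] turn [-0.0002, 0.0012, 0.0002]
top 0.017 [(np.float64(0.4658), np.float64(0.0841), 34), (np.float64(0.4666), np.float64(-0.0097), 32), (np.float64(0.4499), np.float64(0.0315), 1035)]
top 0.0 [(np.float64(0.6722), np.float64(-0.0459), 337), (np.float64(0.6318), np.float64(-0.0712), 314), (np.float64(0.5872), np.float64(-0.0575), 231), (np.float64(0.5469), np.float64(-0.0626), 210)]
scene 0.017 [(np.float64(0.4612), np.float64(0.1393), 37), (np.float64(0.4614), np.float64(0.117), 36), (np.float64(0.4615), np.float64(0.095), 35), (np.float64(0.4613), np.float64(-0.0186), 41)]
scene 0.0 [(np.float64(0.6695), np.float64(-0.0428), 139), (np.float64(0.6345), np.float64(-0.0675), 379), (np.float64(0.5886), np.float64(-0.0537), 383), (np.float64(0.5492), np.float64(-0.0592), 328)]
```

All three chips are on the worktop at y≈−0.058 to −0.071, beyond the edge at −0.045, and the board is clear. Now I'll set the block down.

{"api": "step_arm", "payload": {
  "targets": [
    [[0,0,0.1],[0,0,0]],
    [[0,0,0.18],[0,0,0]],
    [[0,0,0.22],[0,0,0]],
    [[0,0,0.24],[0,0,0]],
    [[0,0,0.25],[0,0,0]],
    [[0,0,0.255],[0,0,0]],
    [[0,0,0.256],[0,0,0]],
    [[0,0,0.256],[0,0,0]],
    [[0,0,0.256],[0,0,0]]
  ]
}}

```text
time_s: 8.75
position: [0.5265, -0.2177, 0.033]
tool_rot: [[-0.981, -0.195, 0.002], [-0.195, 0.981, -0.001], [-0.002, -0.002, -1.0]]
ft_force: [-0.1, -0.5, -2.8]
grip_width: 0.0252
gripper_force: 69.9
```

{"api": "step_arm", "payload": {
  "targets": [
    [[0,0,0.002],[0,0,0]],
    [[0,0,0.004],[0,0,0]],
    [[0,0,0.004],[0,0,0]],
    [[0,0,0.004],[0,0,0]]
  ]
}}

```text
time_s: 9.08
position: [0.5264, -0.2177, 0.032]
tool_rot: [[-0.981, -0.195, 0.002], [-0.195, 0.981, -0.001], [-0.002, -0.002, -1.0]]
ft_force: [-1.4, 1.0, 5.9]
grip_width: 0.0248
gripper_force: 70.9
```

{"api": "step_arm", "payload": {
  "targets": [
    [[0,0,0],[0,0,0]],
    [[0,0,0],[0,0,0]],
    [[0,0,0],[0,0,0]],
    [[0,0,0],[0,0,0]],
    [[0,0,0],[0,0,0]],
    [[0,0,-0.1],[0,0,0]],
    [[0,0,-0.22],[0,0,0]],
    [[0,0,-0.34],[0,0,0]],
    [[0,0,-0.46],[0,0,0]],
    [[0,0,-0.56],[0,0,0]]
  ],
  "jaw": 85
}}

```text
time_s: 9.92
position: [0.5261, -0.2175, 0.2018]
tool_rot: [[-0.981, -0.195, 0.002], [-0.195, 0.981, -0.002], [-0.002, -0.002, -1.0]]
ft_force: [0.5, 0.1, -0.3]
grip_width: 0.0848
gripper_force: 0.0
```

```bash
python3 - <<'E'
from mv import *
d=cam('wrist'); W=cloud(d); S=W.reshape(-1,3); S=S[(S[:,2]>.058)&(S[:,2]<.066)&(abs(S[:,0]-.527)<.09)&(abs(S[:,1]+.216)<.035)]
print(len(S),np.median(S[:,2]),cv2.minAreaRect((S[:,:2]*1000).astype(np.float32)))
mv(.52,.06,.21,96.8)
E
```

```text
3156 0.06229299810968799 ((525.78955078125, -217.28286743164062), (101.64088439941406, 25.457881927490234), 11.767045021057129)
t 9.97 p [ 0.5278 -0.2186  0.2074] yaw 101.25 w 0.0846 F [ 0.4 -0.6  5.7] gf 0.0
shift [-0.1559, 0.9158, -0.0154] turn [-0.0109, 0.0116, 0.099]
```

{"api": "step_arm", "payload": {
  "targets": [
    [[-0.15,0.92,-0.02],[-0.001,0.002,0.099]],
    [[-0.15,0.92,-0.02],[-0.001,0.002,0.099]],
    [[-0.15,0.92,-0.02],[-0.001,0.002,0.099]],
    [[-0.15,0.92,-0.02],[-0.001,0.002,0.099]],
    [[-0.15,0.92,-0.02],[-0.001,0.002,0.099]],
    [[-0.15,0.92,-0.02],[-0.001,0.002,0.099]],
    [[-0.15,0.92,-0.02],[-0.001,0.002,0.099]],
    [[-0.15,0.92,-0.02],[-0.001,0.002,0.099]],
    [[-0.15,0.92,-0.02],[-0.001,0.002,0.099]],
    [[-0.15,0.92,-0.02],[-0.001,0.002,0.099]]
  ]
}}

```text
time_s: 10.8
position: [0.5164, 0.0616, 0.2047]
tool_rot: [[-0.993, -0.118, -0.001], [-0.118, 0.993, -0.0], [0.001, -0.0, -1.0]]
ft_force: [-0.5, -1.0, -0.5]
grip_width: 0.0855
gripper_force: 0.0
```

```bash
python3 mv.py .51 .348 .18 96.8
```

```text
t 10.8 p [0.5164 0.0616 0.2047] yaw 96.79 w 0.0855 F [-0.5 -1.  -0.5] gf 0.0
shift [-0.092, 0.9506, 0.082] turn [-0.0002, -0.0013, -0.0002]
```

{"api": "step_arm", "payload": {
  "targets": [
    [[-0.092,0.95,0.08],[0,-0.001,0]],
    [[-0.092,0.95,0.08],[0,-0.001,0]],
    [[-0.092,0.95,0.08],[0,-0.001,0]],
    [[-0.092,0.95,0.08],[0,-0.001,0]],
    [[-0.092,0.95,0.08],[0,-0.001,0]],
    [[-0.092,0.95,0.08],[0,-0.001,0]],
    [[-0.092,0.95,0.08],[0,-0.001,0]],
    [[-0.092,0.95,0.08],[0,-0.001,0]],
    [[-0.092,0.95,0.08],[0,-0.001,0]],
    [[-0.092,0.95,0.08],[0,-0.001,0]]
  ]
}}

```text
time_s: 11.63
position: [0.5107, 0.3469, 0.1806]
tool_rot: [[-0.993, -0.117, -0.0], [-0.117, 0.993, -0.0], [0.0, -0.0, -1.0]]
ft_force: [0.2, -0.5, -0.2]
grip_width: 0.085
gripper_force: 0.0
```

```bash
python3 - <<'E'
from mv import *
d=cam('wrist'); W=cloud(d); S=W.reshape(-1,3); S=S[(S[:,2]>.046)&(S[:,2]<.054)&(abs(S[:,0]-.51)<.12)&(abs(S[:,1]-.349)<.035)]
r=cv2.minAreaRect((S[:,:2]*1000).astype(np.float32)); print(len(S),np.median(S[:,2]),r)
c=S[:,:2].mean(0); u,s,v=np.linalg.svd(S[:,:2]-c,full_matrices=False); print(np.degrees(np.arctan2(v[0,1],v[0,0])))
mv(r[0][0]/1000,r[0][1]/1000,.013,90+r[2])
E
```

```text
4342 0.050652841972242645 ((510.81048583984375, 351.3271789550781), (198.64959716796875, 15.581110000610352), 6.536747932434082)
6.527295057789714
t 11.68 p [0.5108 0.3465 0.1808] yaw 96.66 w 0.0851 F [ 0.6 -0.3  0.2] gf 0.0
shift [-0.0021, 0.0161, 0.5594] turn [-0.0004, -0.0003, 0.0028]
```

{"api": "step_arm", "payload": {
  "targets": [
    [[-0.002,0.015,0.13],[0,0,0.003]],
    [[-0.002,0.015,0.26],[0,0,0.003]],
    [[-0.002,0.015,0.39],[0,0,0.003]],
    [[-0.002,0.015,0.48],[0,0,0.003]],
    [[-0.002,0.015,0.53],[0,0,0.003]],
    [[-0.002,0.015,0.555],[0,0,0.003]],
    [[-0.002,0.015,0.56],[0,0,0.003]],
    [[-0.002,0.015,0.56],[0,0,0.003]],
    [[-0.002,0.015,0.56],[0,0,0.003]]
  ]
}}

```text
time_s: 12.43
position: [0.5111, 0.3526, 0.0144]
tool_rot: [[-0.993, -0.115, 0.002], [-0.115, 0.993, 0.001], [-0.003, 0.001, -1.0]]
ft_force: [0.4, -0.5, -0.2]
grip_width: 0.0849
gripper_force: 0.0
```

{"api": "step_arm", "payload": {
  "targets": [
    [[0,0,0],[0,0,0]],
    [[0,0,0],[0,0,0]],
    [[0,0,0],[0,0,0]],
    [[0,0,0],[0,0,0]],
    [[0,0,0],[0,0,0]],
    [[0,0,0],[0,0,0]],
    [[0,0,0],[0,0,0]],
    [[0,0,0],[0,0,0]],
    [[0,0,0],[0,0,0]],
    [[0,0,0],[0,0,0]]
  ],
  "jaw": 0,
  "grip_force": 80
}}

```text
time_s: 13.27
position: [0.5102, 0.3529, 0.0132]
tool_rot: [[-0.993, -0.116, 0.0], [-0.116, 0.993, 0.0], [-0.0, 0.0, -1.0]]
ft_force: [-0.6, 0.1, 4.0]
grip_width: 0.0154
gripper_force: 78.3
```

```bash
python3 - <<'E'
from mv import *
mv(.53,.0465,.12,90.5)
E
```

```text
t 13.27 p [0.5102 0.3529 0.0132] yaw 96.65 w 0.0154 F [-0.6  0.1  4. ] gf 78.3
shift [0.0526, -1.0219, -0.3565] turn [0.0004, 0.0005, 0.1367]
```

{"api": "step_arm", "payload": {
  "targets": [
    [[0,0,-0.12],[0,0,0]],
    [[0,0,-0.24],[0,0,0]],
    [[0,0,-0.36],[0,0,0]],
    [[0,-0.1,-0.42],[0,0,0]],
    [[0.01,-0.23,-0.42],[0,0,0.03]],
    [[0.02,-0.36,-0.42],[0,0,0.06]],
    [[0.03,-0.49,-0.42],[0,0,0.1]],
    [[0.04,-0.62,-0.42],[0,0,0.137]],
    [[0.05,-0.75,-0.42],[0,0,0.137]],
    [[0.05,-0.88,-0.42],[0,0,0.137]]
  ]
}}

```text
time_s: 14.1
position: [0.5248, 0.0871, 0.1385]
tool_rot: [[-1.0, -0.009, -0.001], [-0.009, 1.0, 0.0], [0.001, 0.0, -1.0]]
ft_force: [2.1, 1.1, -1.1]
grip_width: 0.0153
gripper_force: 78.3
```

```bash
python3 - <<'E'
from mv import *
mv(.53,.0465,.14,90.5)
E
```

```text
t 14.1 p [0.5248 0.0871 0.1385] yaw 90.5 w 0.0153 F [ 2.1  1.1 -1.1] gf 78.3
shift [-0.0161, -0.1354, -0.0052] turn [0.0002, -0.0019, -0.0001]
```

{"api": "step_arm", "payload": {
  "targets": [
    [[-0.016,-0.13,0],[0,0,0]],
    [[-0.016,-0.13,0],[0,0,0]],
    [[-0.016,-0.13,0.1],[0,0,0]],
    [[-0.016,-0.13,0.2],[0,0,0]],
    [[-0.016,-0.13,0.28],[0,0,0]],
    [[-0.016,-0.13,0.31],[0,0,0]],
    [[-0.016,-0.13,0.325],[0,0,0]],
    [[-0.016,-0.13,0.325],[0,0,0]],
    [[-0.016,-0.13,0.325],[0,0,0]]
  ]
}}

```text
time_s: 14.85
position: [0.5315, 0.0499, 0.0423]
tool_rot: [[-1.0, -0.009, 0.002], [-0.009, 1.0, -0.0], [-0.002, -0.0, -1.0]]
ft_force: [-0.5, 0.0, -1.0]
grip_width: 0.015
gripper_force: 78.5
```

```bash
cat > chk.py <<'E'
from mv import *
d=cam('wrist'); np.savez('wl.npz',**d); W=cloud(d); A=W.reshape(-1,3); A=A[np.isfinite(A[:,0])]
s=env.observe(); p=s['position']
# shelf top
S=A[(A[:,0]<p[0]+.11)&(abs(A[:,1]-p[1])<.02)&(A[:,2]>p[2]-.0132+.044)&(A[:,2]<p[2]-.0132+.056)]
r=cv2.minAreaRect((S[:,:2]*1000).astype(np.float32)); print('shelf',len(S),np.round(r[0],1),np.round(r[1],1),round(r[2],2),'x',S[:,0].min(),S[:,0].max(),'z',[round(float(np.median(S[abs(S[:,0]-x)<.01,2])),4) for x in (p[0]-.09,p[0]-.05) if (abs(S[:,0]-x)<.01).any()])
x0=p[0]-.08
for xx in (p[0]-.085,p[0]-.06,p[0]-.04):
    T=S[abs(S[:,0]-xx)<.005]
    if len(T)>5: print('x',round(xx,3),'y mid',((np.percentile(T[:,1],2)+np.percentile(T[:,1],98))/2*1000).round(2))
# groove
G=A[(A[:,0]>.6585)&(A[:,0]<.668)&(A[:,2]>.03)&(A[:,2]<.07)&(abs(A[:,1]-.047)<.02)]
if len(G): print('groove y',len(G),np.percentile(G[:,1],[1,50,99]).round(4),np.median(G[:,0]).round(4))
mv(.53,.0465,.0302,90.5)
E
python3 chk.py; python3 - <<'E'
import numpy as np,cv2
d=np.load('wl.npz'); cv2.imwrite('pics/w4.png',cv2.cvtColor(d['img'],cv2.COLOR_RGB2BGR))
E
```

```text
shelf 18558 [494.7  53.4] [ 39.  124.2] 82.73 x 0.4325237329346679 0.5567370896343553 z [0.0797, 0.0798]
x 0.447 y mid 49.62
x 0.472 y mid 49.92
x 0.492 y mid 50.07
t 14.9 p [0.5316 0.0499 0.0426] yaw 90.5 w 0.015 F [ 0.7 -0.  -1.9] gf 78.5
shift [0.0056, -0.0113, 0.0413] turn [-0.0003, 0.0029, 0.0]
```

View pics/w4.png

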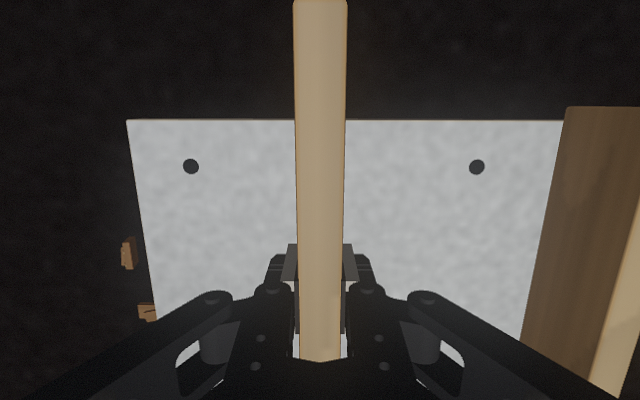

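```bash
python3 - <<'E'
from h import *
d=dict(np.load('wl.npz')); W=cloud(d); A=W.reshape(-1,3); A=A[np.isfinite(A[:,0])]
B=A[(abs(A[:,2]-.017)<.003)&(A[:,1]>-.06)&(A[:,1]<.2)]
for x in np.arange(.475,.53,.01):
    T=B[abs(B[:,0]-x)<.004]; F=A[(abs(A[:,0]-x)<.004)&(A[:,2]>.025)&(A[:,2]<.055)&(A[:,1]>.15)&(A[:,1]<.18)]
    print(round(x,3),'right',T[:,1].min().round(4),'left',T[:,1].max().round(4),'face',np.median(F[:,1]).round(4) if len(F) else None)
print('near x',B[(abs(B[:,1]-.0)<.03),0].min(),B[(abs(B[:,1]-.1)<.03),0].min())
E
```

```text
0.475 right -0.0459 left 0.1696 face 0.1685
0.485 right -0.0457 left 0.1699 face 0.1686
0.495 right -0.046 left 0.1701 face 0.1687
0.505 right -0.0459 left 0.1697 face 0.1688
0.515 right -0.0452 left 0.17 face 0.1689
0.525 right -0.0458 left 0.1702 face 0.1689
near x 0.46858042796635047 0.46820588826596005
```

{"api": "step_arm", "payload": {
  "targets": [
    [[0,-0.015,0],[0,0,0]],
    [[0,-0.015,0.02],[0,0,0]],
    [[0,-0.015,0.033],[0,0,0]],
    [[0,-0.015,0.037],[0,0,0]],
    [[0,-0.015,0.037],[0,0,0]],
    [[0,-0.015,0.037],[0,0,0]],
    [[0,-0.015,0.037],[0,0,0]]
  ]
}}

```text
time_s: 15.48
position: [0.5309, 0.0454, 0.0302]
tool_rot: [[-1.0, -0.009, -0.0], [-0.009, 1.0, 0.0], [0.0, 0.0, -1.0]]
ft_force: [-0.4, -0.1, -0.8]
grip_width: 0.0156
gripper_force: 78.7
```

```bash
python3 chk.py
```

```text
shelf 18524 [494.1  48.8] [ 39.3 124. ] 82.39 x 0.43194541330429637 0.5560068799797767 z [0.0677, 0.0677]
x 0.446 y mid 45.14
x 0.471 y mid 45.43
x 0.491 y mid 45.55
t 15.53 p [0.5309 0.0454 0.0302] yaw 90.49 w 0.0148 F [-0.4 -0.2 -1.1] gf 78.7
shift [0.0031, 0.0037, -0.0001] turn [0.0002, -0.0001, -0.0003]
```

{"api": "step_arm", "payload": {
  "targets": [
    [[-0.02,0,0],[0,0,0]],
    [[-0.04,0,0],[0,0,0]],
    [[-0.06,0,0],[0,0,0]],
    [[-0.07,0,0],[0,0,0]],
    [[-0.075,0,0],[0,0,0]],
    [[-0.08,0,0],[0,0,0]],
    [[-0.083,0,0],[0,0,0]],
    [[-0.086,0,0],[0,0,0]],
    [[-0.086,0,0],[0,0,0]]
  ]
}}

```text
time_s: 16.28
position: [0.5568, 0.0456, 0.0302]
tool_rot: [[-1.0, -0.009, 0.0], [-0.009, 1.0, 0.0], [-0.0, 0.0, -1.0]]
ft_force: [-0.4, 0.0, -1.6]
grip_width: 0.0153
gripper_force: 78.6
```

```bash
python3 chk.py
```

```text
shelf 18543 [519.7  49.1] [ 39.5 123.3] 82.35 x 0.4576459639399322 0.5815420418429468 z [0.0678, 0.0677]
x 0.472 y mid 45.33
x 0.497 y mid 45.6
x 0.517 y mid 45.78
t 16.33 p [0.5567 0.0456 0.0303] yaw 90.49 w 0.0153 F [ 0.5 -0.9 -1.5] gf 78.6
shift [0.089, 0.0038, 0.0002] turn [0.0001, -0.0, -0.0002]
```

The end is 3 mm into the groove with no side force. I'll creep forward now.

{"api": "step_arm", "payload": {
  "targets": [
    [[-0.002,0,0],[0,0,0]],
    [[-0.004,0,0],[0,0,0]],
    [[-0.006,0,0],[0,0,0]],
    [[-0.008,0,0],[0,0,0]],
    [[-0.01,0,0],[0,0,0]],
    [[-0.012,0,0],[0,0,0]],
    [[-0.012,0,0],[0,0,0]],
    [[-0.012,0,0],[0,0,0]]
  ]
}}

```text
time_s: 17.0
position: [0.5604, 0.0456, 0.0303]
tool_rot: [[-1.0, -0.009, 0.0], [-0.009, 1.0, 0.0], [-0.0, 0.0, -1.0]]
ft_force: [0.5, -0.2, -1.5]
grip_width: 0.0155
gripper_force: 78.6
```

{"api": "step_arm", "payload": {
  "targets": [
    [[-0.001,0,0],[0,0,0]],
    [[-0.002,0,0],[0,0,0]],
    [[-0.003,0,0],[0,0,0]],
    [[-0.003,0,0],[0,0,0]],
    [[-0.003,0,0],[0,0,0]],
    [[-0.003,0,0],[0,0,0]]
  ]
}}

```text
time_s: 17.5
position: [0.5612, 0.0456, 0.0303]
tool_rot: [[-1.0, -0.009, 0.0], [-0.009, 1.0, 0.0], [-0.0, 0.0, -1.0]]
ft_force: [-0.3, -0.2, -1.5]
grip_width: 0.015
gripper_force: 78.6
```

{"api": "step_arm", "payload": {
  "targets": [
    [[-0.001,0,0],[0,0,0]],
    [[-0.002,0,0],[0,0,0]],
    [[-0.003,0,0],[0,0,0]],
    [[-0.003,0,0],[0,0,0]],
    [[-0.003,0,0],[0,0,0]],
    [[-0.003,0,0],[0,0,0]]
  ]
}}

```text
time_s: 18.0
position: [0.5612, 0.0457, 0.0301]
tool_rot: [[-1.0, -0.009, -0.002], [-0.009, 1.0, 0.0], [0.002, 0.0, -1.0]]
ft_force: [-4.2, -0.2, 1.8]
grip_width: 0.015
gripper_force: 78.9
```

{"api": "step_arm", "payload": {
  "targets": [
    [[-0.001,0,0],[0,0,0]],
    [[-0.002,0,0],[0,0,0]],
    [[-0.003,0,0],[0,0,0]],
    [[-0.003,0,0],[0,0,0]],
    [[-0.003,0,0],[0,0,0]],
    [[-0.003,0,0],[0,0,0]]
  ]
}}

```text
time_s: 18.5
position: [0.5612, 0.0458, 0.0302]
tool_rot: [[-1.0, -0.009, -0.004], [-0.009, 1.0, 0.0], [0.004, 0.0, -1.0]]
ft_force: [-10.0, -0.4, 4.1]
grip_width: 0.0149
gripper_force: 79.2
```

```bash
python3 chk.py; python3 -c "
from rig import env
print(env.observe()['wrist_torque'])"
```

```text
shelf 18497 [524.2  44.6] [123.8  39.7] 2.64 x 0.46233251741592424 0.5860918173252083 z [0.0677, 0.0677]
x 0.476 y mid 45.54
x 0.501 y mid 45.77
x 0.521 y mid 45.92
t 18.55 p [0.5612 0.0458 0.0302] yaw 90.49 w 0.0149 F [-9.6 -0.4  4.4] gf 79.2
shift [0.104, 0.0034, 0.0003] turn [0.0004, -0.0053, -0.0001]
[-0.11985622  1.05634054 -0.04552839]
```

{"api": "step_arm", "payload": {
  "targets": [
    [[-0.0013,0,0],[0,0,0]],
    [[-0.0013,0,0],[0,0,0]],
    [[-0.0013,0,0],[0,0,0]],
    [[-0.0013,0,0],[0,0,0]],
    [[-0.0013,0,0],[0,0,0]],
    [[-0.0013,0,0],[0,0,0]],
    [[-0.0013,0,0],[0,0,0]],
    [[-0.0013,0,0],[0,0,0]]
  ]
}}

```text
time_s: 19.22
position: [0.5612, 0.0458, 0.0301]
tool_rot: [[-1.0, -0.009, -0.005], [-0.009, 1.0, 0.0], [0.005, 0.0, -1.0]]
ft_force: [-11.6, -0.9, 5.3]
grip_width: 0.0153
gripper_force: 79.4
```

```bash
python3 - <<'E'
from mv import *
for i in range(3): cam('wrist'); s=env.observe(); print(s['ft_force'].round(2),s['position'].round(4))
E
```

```text
[-11.11  -1.09   5.59] [0.5612 0.0458 0.0302]
[-12.63  -0.87   4.87] [0.5612 0.0458 0.0302]
[-11.92  -0.62   4.95] [0.5612 0.0458 0.0302]
```

```bash
python3 -c "
from rig import close_job
print(close_job())"
```

```text
the job is handed in; nothing more can be done
None
```

The job is handed in: all three chips are swept off the back board, and the scraper block is standing on the worktop clear of the rack. The shelf is fully home in the groove, still gripped and pushed at about 12 N by the wrist sensor; the verdict was not shown.

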